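# Dry-fit a control panel on its mounting plate

## Task

Dry-fit the control panel on the mounting plate: stand the contactor in the field midway between the breaker and the terminal strip, put the auxiliary block squarely on top of the contactor, stand the transformer in the field directly behind the breaker and the relay in the field directly behind the terminal strip (behind means on the side away from the robot). Centre each part in its outlined field (the auxiliary block on the contactor), upright and square with the plate with its long side front to back, and let go of everything.

Things in the scene. Friction and masses are not known exactly. Their poses are not given: they have to be found in the camera images.
- contactor_center (a point): Contactor, loose on the bench: 74 mm long, 45 wide, 66 tall, 0.28 kg; black base 36 mm tall with brass screws at both ends, above it a grey block 54 mm long, 45 wide, whose flat top bears a small black rectangle. Grip across its 45 mm width, flat from bottom to top. Origin at its centre, half-way up; x along its length, y along its width, z up.
- aux_center (a point): Auxiliary block, loose on the bench: the flattest part, black, 52 mm long, 38 wide, 28 tall (ends 22 tall), 60 g, a small white rectangle on top and four steel screws at each end. Underside flat. Grip across its 38 mm width, flat over the full height. Origin at its centre, half-way up; x along its length, y along its width, z up.
- transformer_center (a point): Transformer, loose on the bench, 0.45 kg, 60 mm tall: steel foot plate 78 x 44 mm; dark laminated core 66 mm long, 34 wide; round its middle a copper winding 40 mm long, 50 wide, 13 to 49 mm above the underside. Grip across the winding's flat sides, 50 mm. Origin at its centre, half-way up; x along its length, y along its width, z up.
- relay_center (a point): Plug-in relay, loose on the bench, 0.1 kg, 60 mm tall: narrow black socket 76 mm long, 28 wide, 22 tall, and on its middle an upright pale case 36 mm long, 28 wide, with a copper rectangle on top. Grip across its 28 mm width. Origin at its centre, half-way up; x along its length, y along its width, z up.
- plate: Bare metal mounting plate, fixed on the bench, 225 mm (x) by 325 (y), 4 thick. Origin at the centre of its underside; x points away from the robot. Thin black lines outline six fields, 86 x 72 mm: front row (nearer the robot) at x = -50 mm, back row at +50; y = -100, 0, 100. Breaker and terminal strip fill the front row's outer fields, either way round; the back middle field is not used.
- breaker: Three-pole breaker, fixed in an outer field of the plate's front row: white, 84 mm front to back, 54 wide, 67 tall, three black toggles side by side on top. Origin at the centre of its underside, on the plate's top (4 mm above the bench); axes as the plate's. The field behind it is centred 100 mm along its +x.
- terminals: Terminal strip, fixed in the other outer field of the front row: grey ribbed block of seven slices, 54 mm front to back, 56 wide, 44 tall, two rows of brass screws. Origin at the centre of its underside, on the plate's top (4 mm above the bench); axes as the plate's. The field behind it is centred 100 mm along its +x.
Things that resemble listed ones, but are neither listed nor needed, are in the scene too. Leave any turquoise look-alike of the part that bears contactor_center alone.

How it is judged (in metres and radians):
At the end, for the whole second after the job is handed in: Contactor, transformer and relay stand on the plate within 13 mm each way of the centres of their fields; the auxiliary block rests on the contactor within 10 mm of its centre. All upright (0.12 rad), long side front to back (0.22 rad, either way round), at rest and released (x of contactor_center in the frame of plate between -0.063 and -0.037 m and y of contactor_center in the frame of plate between -0.013 and 0.013 m and z of contactor_center in the frame of plate between 0.032 and 0.042 m and x of transformer_center in the frame of breaker between 0.087 and 0.113 m and y of transformer_center in the frame of breaker between -0.013 and 0.013 m and z of transformer_center in the frame of breaker between 0.025 and 0.035 m and x of relay_center in the frame of terminals between 0.087 and 0.113 m and y of relay_center in the frame of terminals between -0.013 and 0.013 m and z of relay_center in the frame of terminals between 0.025 and 0.035 m and x of aux_center in the frame of contactor_center between -0.01 and 0.01 m and y of aux_center in the frame of contactor_center between -0.01 and 0.01 m and z of aux_center in the frame of contactor_center between 0.043 and 0.051 m and angle between each of contactor_center, transformer_center, relay_center, aux_center's own z axis and vertical below 0.12 rad and angle between the x axis of each of contactor_center, transformer_center, relay_center, aux_center and the x axis of plate, either way round below 0.22 rad and linear speed of each of contactor, transformer, relay, aux below 0.02 m/s and contact force between each of contactor, transformer, relay, aux and the fingers below 0.1 N); the robot touches nothing.
It also fails if it takes over 125 s, if anything falls off the work surface, if the arm or the gripper's body presses on something with over 40 N, if the wrist force passes 120 N, or if a joint passes its speed limit or range.

## Robot

A 6-joint arm with a two-finger parallel gripper is mounted at the origin on the work surface. World frame = base frame: x ahead of the robot, y to its left, z up, the work surface at z = 0. Lengths are in m, angles in degrees, forces in N, time in s.
With the tool pointing down it reaches from about 0.325 to 0.775 m from the base axis. Payload 5.5 kg.
Tool frame: the origin (TCP) lies on the centre line of the jaws, within the pads' length; the fingertips stand 25 mm ahead of it and the grasp point (between the pads) lies 6 mm ahead of it; z points along the fingers, y is the direction in which the jaws open and shut (so a half turn about z gives the same grasp; the last joint's range is limited). The gripper opens to 88 mm and grips with 3 to 60 N. Pads are 20 mm wide; open, the fingers measure 115 mm over their backs; the gripper's body (75 mm by 178 mm) begins 61 mm behind the grasp point.
Start: joints at [-68.279, 5.22, 70.514, -0, 104.267, -3.249], TCP at [0.253, -0.544, 0.248] pointing down, gripper open.
Joint ranges: [-164.24, 164.24], [-49.07, 125.15], [9.68, 141.18], [-86.29, 266.29], [3.28, 154.24], [-151.56, 151.56]. Speed limits (degrees/s): [147.25, 147.25, 172.46, 180, 180, 180].

## Interface

Orientations are given as [roll, pitch, yaw] about the fixed x, y, z axes, in that order (R = Rz(yaw) Ry(pitch) Rx(roll)).
In Python, from workcell import env gives the robot as it stands.
- The arm moves only by the tool jog_arm, never from a script. Its argument "targets" is a list of rows, each a list of 3 entries, a list of its own where there are three numbers: the shift along the world's x, y, z in cm, then the turn, a rotation vector about the world's x, y, z in rad, then the finger opening in cm, from 0 to 8.78. A call has 1 to 5 rows; each row shifts and turns the pose as measured when the row begins; what a row does not reach is not made up. A row lasts 1/10 s, in which the tool goes at most 50 mm and 8.59 degrees, less where a joint would pass 70% of its speed; a pose out of reach is approached as far as the arm can. A call is refused whole if a number of a shift passes 5 or a number of a turn 0.15, either way. A call with a gripper value outside its range is refused whole. The fingers move at their own pace and stop on an object; the grip force is fixed at half the most. Time passes only in rows, so rows that do not move let the fingers close. It gives the time, the measured TCP pose, the force and the opening at its end, in the units of the state.
- env.observe(): the state, without advancing time (a new reading comes with each control period).
- env.get_image(name): name is "scene" or "top" or "wrist"; returns a dict with "color" (480x640x3 uint8, blue, green, red), "fx", "fy", "cx", "cy" (pixels), "R" (3x3) and "t" (3): a world point X has camera coordinates R X + t. Camera axes: x right, y down, z forward; pixel columns grow to the right and rows downward; lengths in m; the calibration is good to about 2 mm. The wrist camera is an equidistant fisheye: a pixel r from the principal point sees the ray r / f radians off the axis. A picture is of the moment at which its call begins. There is no depth.
- env.finish_job(): hands the job in, once; it reports no verdict.
The state is a dict: "time_s": time; "joint_pos": joint angles; "joint_velocities": joint speeds; "tau": joint torques, N m; "eef_pos": TCP position; "ee_rot": TCP orientation; "ft_force": force on the tool from outside, world axes, zero at the start; "wrist_torque": the same for the moment, N m; "width": finger opening in m.
Only numpy, scipy, OpenCV 4.12 (cv2) and the standard library are available. Lean on these libraries where they do the work, as an engineer would, in place of code of your own. Each camera call takes 0.05 s, during which the arm holds its last target. There are 200 camera calls.

## Working session

There is one attempt and no reset: what is moved stays moved. The work goes in short steps, Python scripts to look and compute and a tool call to move; the robot and the scene stay as the last step left them, time stands still between calls to the robot, and variables do not carry over. Pictures are saved under pics/ and viewed, about 12 in all and at most 16, crops included, and the job is handed in when it is done.

Besides the shell and the picture viewer there is one more tool, called after "Emit:" by a JSON object that holds its "method" and its "body". jog_arm: Moves the arm, as the interface text tells. Its arguments: {"type":"object","properties":{"targets":{"type":"array"}},"required":["targets"]}

```bash
mkdir -p pics; ls
cat > h.py <<'E'
import numpy as np, cv2
from workcell import env
def shot(n,f=None):
    d=env.get_image(n)
    if f: cv2.imwrite('pics/'+f,d['color'])
    np.savez('pics/%s_last.npz'%n,**d)
    return d
def load(n): return dict(np.load('pics/%s_last.npz'%n))
def ray(d,u,v):
    c=-d['R'].T@d['t']; return c,d['R'].T@np.array([(u-d['cx'])/d['fx'],(v-d['cy'])/d['fy'],1])
def toz(d,u,v,z):
    c,r=ray(d,u,v); return c+r*(z-c[2])/r[2]
def proj(d,X):
    p=d['R']@np.array(X,float)+d['t']; return d['fx']*p[0]/p[2]+d['cx'],d['fy']*p[1]/p[2]+d['cy']
E
python3 - <<'E'
from h import *
for n in('top','scene'):
    d=shot(n,n+'0.png'); print(n,d['fx'],-d['R'].T@d['t'],d['R'].round(3).tolist())
print(env.observe())
E
```

```text
pics
top 569.8632023310972 [0.20347614 0.0081818  1.39378765] [[-0.019, -1.0, -0.006], [-0.981, 0.02, -0.191], [0.191, 0.003, -0.982]]
scene 569.8847297612112 [1.42527178 0.03762089 0.87556317] [[-0.017, 1.0, 0.015], [0.639, 0.022, -0.769], [-0.769, -0.004, -0.64]]
{'time_s': 0.1, 'joint_pos': array([-6.82808303e+01,  5.25732911e+00,  7.05743723e+01, -1.12561245e-03,
        1.04264521e+02, -3.24897694e+00]), 'joint_velocities': array([-0.0095345 , -0.08519182, -0.18102885, -0.01011306,  0.04234812,
        0.02938918]), 'tau': array([ 3.88770786e-03, -4.47857273e+01, -4.07570422e+01,  7.02261482e-02,
        2.84290424e-02, -1.05937495e-04]), 'eef_pos': array([ 0.2531805 , -0.54373451,  0.2466412 ]), 'ee_rot': array([-1.79903870e+02, -4.36380759e-03,  2.49678665e+01]), 'ft_force': array([-0.57366312, -0.03488318, -0.31957116]), 'wrist_torque': array([-0.00287581,  0.03147734, -0.00170362]), 'width': 0.0879766781606707}
```

View pics/top0.png

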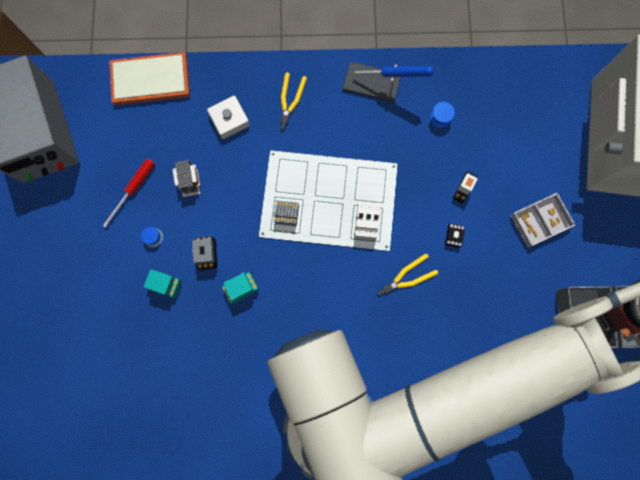

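View pics/scene0.png

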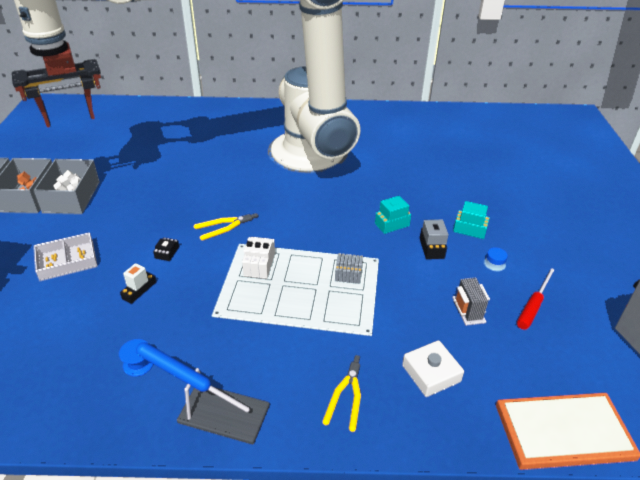

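Top: the plate is centred near (329,200), with the terminal strip at (286,215) and the breaker at (367,222). The candidates are:
- **Contactor:** the grey and black part at (205,252) fits. The turquoise ones at (162,284) and (240,288) do not.
- **Transformer:** (187,179).
- **Relay:** (466,187), with a pale case and a copper rectangle.
- **Aux block:** (455,235), flat and black with a white rectangle.

I'll confirm these in one enlarged crop.

Run:
```python
from h import *
d=load('top'); im=d['color']
a=cv2.resize(im[150:310,140:270],None,fx=3,fy=3,interpolation=cv2.INTER_CUBIC)
b=cv2.resize(im[150:310,415:515],None,fx=3,fy=3,interpolation=cv2.INTER_CUBIC)
cv2.imwrite('pics/crop1.png',np.hstack([a,b]))
h=cv2.cvtColor(im,cv2.COLOR_BGR2HSV)
# plate
m=((h[...,1]<60)&(h[...,2]>140)).astype(np.uint8); m[:140]=0;m[260:]=0;m[:,:250]=0;m[:,410:]=0
m=cv2.morphologyEx(m,cv2.MORPH_CLOSE,np.ones((5,5)))
c=max(cv2.findContours(m,0,2)[0],key=cv2.contourArea)
q=cv2.approxPolyDP(cv2.convexHull(c),8,True).reshape(-1,2); print(q)
for p in q: print(toz(d,*p,.004).round(4))
# non-blue blobs
nb=(~((h[...,0]>100)&(h[...,0]<130)&(h[...,1]>120))).astype(np.uint8)
nb[(h[...,2]<45)]=1
for n,(x0,y0,x1,y1),z in [('contactor',(180,225,225,280),.03),('aux',(435,215,475,255),.014),('transf',(165,150,210,205),.03),('relay',(445,165,485,208),.03)]:
    s=nb[y0:y1,x0:x1]; c=max(cv2.findContours(s,0,2)[0],key=cv2.contourArea)+[x0,y0]
    r=cv2.minAreaRect(c.astype(np.float32)); bx=cv2.boxPoints(r)
    print(n,r,toz(d,*r[0],z).round(3),[toz(d,*p,z)[:2].round(3).tolist() for p in bx])
```

```text
[[270 151]
 [395 163]
 [389 250]
 [259 236]]
[0.6886 0.1462 0.004 ]
[ 0.6497 -0.1718  0.004 ]
[ 0.4262 -0.1473  0.004 ]
[0.4679 0.1738 0.004 ]
contactor ((203.84837341308594, 252.8319854736328), (32.59286880493164, 23.267684936523438), 84.80557250976562) [0.424 0.304 0.03 ] [[0.462, 0.337], [0.466, 0.281], [0.386, 0.272], [0.383, 0.328]]
aux ((454.7239685058594, 235.26800537109375), (15.831363677978516, 22.271240234375), 10.30484676361084) [ 0.458 -0.309  0.014] [[0.435, -0.284], [0.489, -0.297], [0.481, -0.335], [0.427, -0.322]]
transf ((186.03846740722656, 178.19232177734375), (36.08536911010742, 25.8873291015625), 78.69007110595703) [0.613 0.353 0.03 ] [[0.653, 0.394], [0.665, 0.331], [0.573, 0.311], [0.562, 0.374]]
relay ((465.4000244140625, 187.70001220703125), (13.86362075805664, 30.410520553588867), 26.56505012512207) [ 0.574 -0.339  0.03 ] [[0.548, -0.306], [0.617, -0.344], [0.6, -0.373], [0.532, -0.335]]
```

View pics/crop1.png

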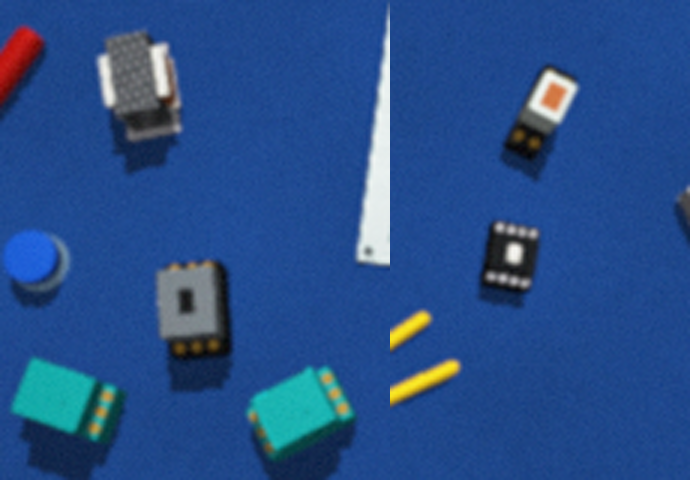

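The crop confirms it: the grey contactor is at (202,250), the transformer at (185,174), the relay's copper patch at (470,182) and the aux block's white patch at (456,234). Next I'll measure the top marks in both views.

```bash
cat >> h.py <<'E'
def cen(d,box,f):
    x0,y0,x1,y1=box; s=d['color'][y0:y1,x0:x1]; h=cv2.cvtColor(s,cv2.COLOR_BGR2HSV).astype(int)
    m=f(h[...,0],h[...,1],h[...,2]).astype(np.uint8)
    n,l,st,c=cv2.connectedComponentsWithStats(m)
    k=1+np.argmax(st[1:,4]); ct=cv2.findContours((l==k).astype(np.uint8),0,1)[0][0]
    return c[k]+[x0,y0],st[k,4],cv2.minAreaRect((ct+[x0,y0]).astype(np.float32))
def tri(d1,p1,d2,p2):
    A=[];b=[]
    for d,p in((d1,p1),(d2,p2)):
        c,r=ray(d,*p); r/=np.linalg.norm(r); P=np.eye(3)-np.outer(r,r); A.append(P);b.append(P@c)
    return np.linalg.lstsq(np.vstack(A),np.hstack(b),rcond=None)[0]
E
python3 - <<'E'
from h import *
T=load('top');S=load('scene')
cop=lambda h,s,v:((h<16)|(h>170))&(s>120)&(v>120)
wht=lambda h,s,v:(s<70)&(v>170)
gry=lambda h,s,v:(s<60)&(v>70)&(v<190)
for n,bt,bs,f,z in [('relay copper',(450,165,485,205),(120,255,155,285),cop,.06),('aux white',(435,215,475,255),(150,230,185,262),wht,.028),('contactor grey',(180,228,225,275),(418,215,452,240),gry,.066),('transf',(172,155,196,186),(455,270,495,322),lambda h,s,v:(s<70)&(v>40)&(v<140),.06)]:
    a=cen(T,bt,f); b=cen(S,bs,f)
    print(n,a[0].round(1),a[1],'top->z',toz(T,*a[0],z).round(4),'scene',b[0].round(1),b[1],toz(S,*b[0],z).round(4),'tri',tri(T,a[0],S,b[0]).round(4))
    q=cv2.boxPoints(a[2]); print('   ',[toz(T,*p,z)[:2].round(3).tolist() for p in q])
E
```

```text
relay copper [469.1 181.8] 35 top->z [ 0.5804 -0.3417  0.06  ] scene [133.8 269.9] 38 [ 0.5804 -0.34    0.06  ] tri [ 0.5803 -0.3409  0.06  ]
    [[0.576, -0.333], [0.59, -0.341], [0.585, -0.351], [0.57, -0.342]]
aux white [456.  233.9] 24 top->z [ 0.4588 -0.3094  0.028 ] scene [164.7 243.2] 19 [ 0.4583 -0.3084  0.028 ] tri [ 0.4586 -0.3088  0.0283]
    [[0.454, -0.304], [0.466, -0.305], [0.466, -0.315], [0.453, -0.314]]
contactor grey [202.5 250. ] 412 top->z [0.4251 0.2999 0.066 ] scene [434.6 230.2] 400 [0.4374 0.2979 0.066 ] tri [0.4266 0.3013 0.0572]
    [[0.455, 0.325], [0.457, 0.281], [0.398, 0.276], [0.396, 0.32]]
transf [183.9 173.7] 343 top->z [0.6156 0.3506 0.06  ] scene [474.  301.8] 562 [0.6487 0.3458 0.06  ] tri [0.6236 0.3565 0.0337]
    [[0.647, 0.372], [0.649, 0.33], [0.587, 0.325], [0.585, 0.366]]
```

Emit:
{"method": "jog_arm", "body": {"targets": [[[3.3, 2, 0], [0, 0, -0.1], 8.5], [[3.3, 2, 0], [0, 0, -0.1], 8.5], [[3.3, 2, 0], [0, 0, -0.1], 8.5], [[3.3, 2, 0], [0, 0, -0.1], 8.5], [[3.3, 2, 0], [0, 0, -0.1], 8.5]]}}

```text
time_s: 0.6
eef_pos: [0.4181, -0.4424, 0.2429]
ee_rot: [-179.6, 0.2, -5.3]
ft_force: [-0.1, -1.5, -0.9]
width: 0.0853
```

Emit:
{"method": "jog_arm", "body": {"targets": [[[3.3, 2, 0], [0, 0, -0.1], 8.5], [[3.3, 2, 0], [0, 0, -0.1], 8.5], [[3.3, 2, -1], [0, 0, -0.1], 8.5], [[3.3, 2, -1], [0, 0, -0.1], 8.5], [[3.3, 2, -1], [0, 0, -0.1], 8.5]]}}

```text
time_s: 1.1
eef_pos: [0.5893, -0.3372, 0.2112]
ee_rot: [-179.6, 0.3, -35.2]
ft_force: [0.2, -0.5, 0.0]
width: 0.0846
```

Emit:
{"method": "jog_arm", "body": {"targets": [[[-0.9, -0.4, -2], [0, 0, 0.1], 7], [[0, 0, 0], [0, 0, 0], 7]]}}

```text
time_s: 1.3
eef_pos: [0.5837, -0.3363, 0.1855]
ee_rot: [-179.5, 0.6, -29.3]
ft_force: [-0.5, -0.0, -0.5]
width: 0.0727
```

Run:
```python
from h import *
d=shot('wrist','w1.png'); o=env.observe(); print(o['eef_pos'],o['ee_rot'],d['fx'],d['cx'],d['cy'],-d['R'].T@d['t'],d['R'].round(3))
```

```text
[ 0.58448756 -0.33603387  0.18741935] [-179.45705066    0.49141566  -29.45422757] 371.64829954431775 317.01758888169496 240.1881250822316 [ 0.65215556 -0.37563386  0.32296915] [[-0.489 -0.872 -0.009]
 [-0.836  0.465  0.29 ]
 [-0.249  0.149 -0.957]]
```

View pics/w1.png

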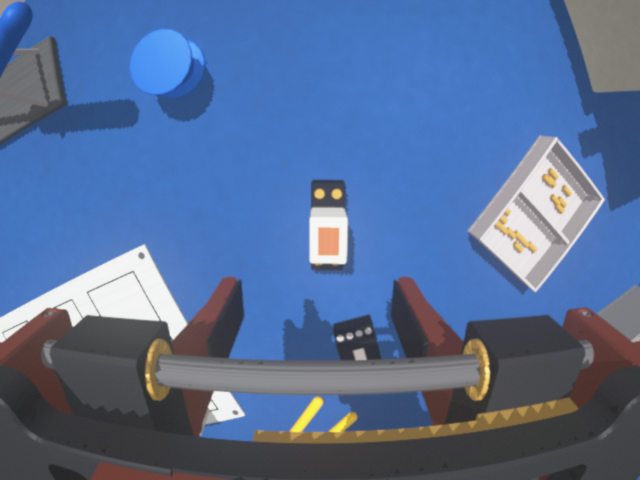

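Wrist view: the relay is ahead of the open jaws and square with the image, with its copper patch at (329,241). The aux block is partly visible at (357,340).

```bash
cat >> h.py <<'E'
def wz(d,u,v,z):
    a=np.array([u-d['cx'],v-d['cy']]); r=np.hypot(*a); th=r/d['fx']
    q=np.append(a/max(r,1e-9)*np.sin(th),np.cos(th)); w=d['R'].T@q; c=-d['R'].T@d['t']
    return c+w*(z-c[2])/w[2]
def wrect(d,box,f,z):
    x0,y0,x1,y1=box; s=d['color'][y0:y1,x0:x1]; h=cv2.cvtColor(s,cv2.COLOR_BGR2HSV).astype(int)
    m=f(h[...,0],h[...,1],h[...,2]).astype(np.uint8)
    l,st=cv2.connectedComponentsWithStats(m)[1:3]; k=1+np.argmax(st[1:,4])
    ct=max(cv2.findContours((l==k).astype(np.uint8),0,1)[0],key=cv2.contourArea).reshape(-1,2)+[x0,y0]
    P=np.array([wz(d,*p,z)[:2] for p in ct],np.float32); r=cv2.minAreaRect(P*1000)
    return r,st[k,4]
E
python3 - <<'E'
from h import *
d=load('wrist')
print(wz(d,329,241,.06)); print(wrect(d,(300,215,360,270),lambda h,s,v:((h<16)|(h>170))&(s>100)&(v>100),.06)); print(wrect(d,(295,200,365,275),lambda h,s,v:(s<50)&(v>190),.06))
E
```

```text
[ 0.57889347 -0.3420467   0.06      ]
(((578.9866943359375, -341.6533508300781), (14.02176284790039, 20.136585235595703), 60.839717864990234), np.int32(509))
(((582.4356079101562, -343.4707946777344), (27.115671157836914, 42.44823455810547), 60.438350677490234), np.int32(1434))
```

Emit:
{"method": "jog_arm", "body": {"targets": [[[-0.5, -0.6, -3], [0, 0, 0], 7], [[0, 0, -3.5], [0, 0, 0], 7], [[0, 0, -3.5], [0, 0, 0], 7], [[0, 0, -2], [0, 0, 0], 7], [[0, 0, 0], [0, 0, 0], 7]]}}

```text
time_s: 1.85
eef_pos: [0.5798, -0.3456, 0.073]
ee_rot: [-179.5, -0.2, -30.2]
ft_force: [-1.0, -0.5, 0.2]
width: 0.0701
```

Emit:
{"method": "jog_arm", "body": {"targets": [[[0, 0.3, -1.5], [0, 0, 0.01], 7], [[0, 0, -1.3], [0, 0, 0], 7], [[0, 0, 0], [0, 0, 0], 7]]}}

```text
time_s: 2.15
eef_pos: [0.581, -0.3444, 0.0482]
ee_rot: [-179.5, -0.6, -29.8]
ft_force: [-1.1, -0.2, -0.6]
width: 0.0698
```

Emit:
{"method": "jog_arm", "body": {"targets": [[[0, 0, 0], [0, 0, 0], 2], [[0, 0, 0], [0, 0, 0], 2], [[0, 0, 0], [0, 0, 0], 2], [[0, 0, 0], [0, 0, 0], 2], [[0, 0, 0], [0, 0, 0], 2]]}}

```text
time_s: 2.65
eef_pos: [0.5826, -0.3453, 0.0521]
ee_rot: [-179.5, -0.9, -29.8]
ft_force: [-0.1, -0.1, 0.7]
width: 0.0335
```

Emit:
{"method": "jog_arm", "body": {"targets": [[[0, 0, 0], [0, 0, 0], 2], [[0, 0, 0], [0, 0, 0], 2], [[0, 0, 0], [0, 0, 0], 2]]}}

```text
time_s: 2.95
eef_pos: [0.5827, -0.3453, 0.0523]
ee_rot: [-179.5, -0.9, -29.8]
ft_force: [-0.1, -0.1, -0.5]
width: 0.0278
```

Emit:
{"method": "jog_arm", "body": {"targets": [[[0, 0, 2], [0, 0, 0], 2], [[0, 0, 4], [0, 0, 0], 2], [[0, 0, 4], [0, 0, 0], 2], [[0, 3, 3], [0, 0, 0.03], 2], [[0.3, 4, 0], [0, 0, 0.04], 2]]}}

```text
time_s: 3.45
eef_pos: [0.5818, -0.2765, 0.1812]
ee_rot: [-179.6, -0.4, -26.1]
ft_force: [1.0, 0.6, 0.0]
width: 0.0278
```

Emit:
{"method": "jog_arm", "body": {"targets": [[[0.5, 4.2, 0], [0, 0, 0.04], 2], [[0.5, 4.2, 0], [0, 0, 0.04], 2], [[0.5, 4.2, 0], [0, 0, 0.04], 2], [[0.5, 4.2, 0], [0, 0, 0.04], 2], [[0.5, 4.2, 0], [0, 0, 0.04], 2]]}}

```text
time_s: 3.95
eef_pos: [0.6063, -0.0604, 0.1828]
ee_rot: [-179.6, -0.6, -14.4]
ft_force: [1.4, -0.6, -1.8]
width: 0.0277
```

Emit:
{"method": "jog_arm", "body": {"targets": [[[0.5, 4.2, 0], [0, 0, 0.04], 2], [[0.5, 4.2, 0], [0, 0, 0.04], 2], [[0.3, 3, 0], [0, 0, 0.04], 2], [[0, 1, 0], [0, 0, 0], 2], [[0, 0, 0], [0, 0, 0], 2]]}}

```text
time_s: 4.45
eef_pos: [0.6182, 0.0742, 0.1814]
ee_rot: [-179.5, -0.4, -6.9]
ft_force: [-0.4, -1.4, -0.6]
width: 0.0281
```

Run:
```python
from h import *
d=shot('wrist','w2.png'); shot('top','t2.png'); o=env.observe(); print(o['eef_pos'],o['ee_rot'],o['width'])
```

```text
[0.61828878 0.07232434 0.18141616] [-179.54374818   -0.45231416   -6.97543099] 0.028114837321052445
```

View pics/w2.png

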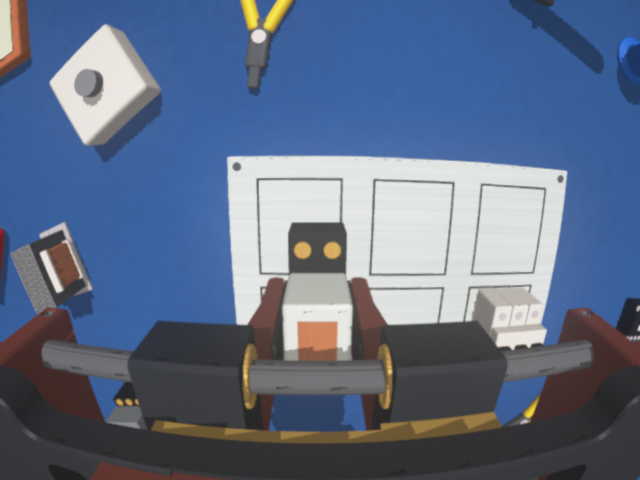

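The wrist view shows the relay held upright. The back-left field outline has corners at (258,179), (342,179), (344,273) and (261,272), and the plate's back corners are at (229,157) and (566,171).

Run:
```python
from h import *
d=load('wrist')
for p in [(229,157),(566,171),(258,179),(342,179),(344,273),(261,272),(373,180),(453,182),(480,184),(546,190)]: print(p,wz(d,*p,.004).round(4)[:2])
print('relay front edge',wz(d,289,223,.151),wz(d,346,223,.151))
```

```text
(229, 157) [0.6884 0.1439]
(566, 171) [ 0.6478 -0.1763]
(258, 179) [0.6658 0.1213]
(342, 179) [0.657  0.0497]
(344, 273) [0.5719 0.0566]
(261, 272) [0.5814 0.1319]
(373, 180) [0.6533 0.0233]
(453, 182) [ 0.645  -0.0492]
(480, 184) [ 0.6411 -0.076 ]
(546, 190) [ 0.6303 -0.1503]
relay front edge [0.65646738 0.08312091 0.151     ] [0.65336981 0.05658817 0.151     ]
```

Emit:
{"method": "jog_arm", "body": {"targets": [[[0.3, 1.8, 0], [0, 0, 0], 2], [[0, 0, -3], [0, 0, 0], 2], [[0, 0, -3.5], [0, 0, 0], 2], [[0, 0, -2.5], [0, 0, 0], 2], [[0, 0, 0], [0, 0, 0], 2]]}}

```text
time_s: 5.05
eef_pos: [0.623, 0.0868, 0.0911]
ee_rot: [-179.5, -0.7, -7.6]
ft_force: [-0.3, 0.5, -1.8]
width: 0.0279
```

Emit:
{"method": "jog_arm", "body": {"targets": [[[-0.1, 0.4, -1.5], [0, 0, 0.01], 2], [[0, 0, -1], [0, 0, 0], 2], [[0, 0, -0.3], [0, 0, 0], 2], [[0, 0, 0], [0, 0, 0], 2]]}}

```text
time_s: 5.45
eef_pos: [0.6237, 0.0904, 0.0645]
ee_rot: [-179.4, -1.0, -7.2]
ft_force: [-0.0, -0.1, -0.7]
width: 0.0284
```

Emit:
{"method": "jog_arm", "body": {"targets": [[[-0.1, 0, -0.4], [0, 0, 0], 2], [[0, 0, -0.3], [0, 0, 0], 2], [[0, 0, 0], [0, 0, 0], 2]]}}

```text
time_s: 5.75
eef_pos: [0.6238, 0.0905, 0.0594]
ee_rot: [-179.4, -1.2, -7.2]
ft_force: [-0.9, -0.0, -1.4]
width: 0.028
```

Emit:
{"method": "jog_arm", "body": {"targets": [[[-0.1, 0, -0.3], [0, 0, 0], 2], [[0, 0, -0.2], [0, 0, 0], 2], [[0, 0, 0], [0, 0, 0], 2]]}}

```text
time_s: 6.05
eef_pos: [0.6235, 0.0906, 0.0567]
ee_rot: [-179.4, -1.3, -7.2]
ft_force: [0.5, -0.5, -1.1]
width: 0.0281
```

Close enough to release (about 1 mm or less). I'll open the jaws and rise.

Emit:
{"method": "jog_arm", "body": {"targets": [[[0, 0, -0.1], [0, 0, 0], 2], [[0, 0, 0], [0, 0, 0], 5], [[0, 0, 0], [0, 0, 0], 5], [[0, 0, 0], [0, 0, 0], 5], [[0, 0, 0], [0, 0, 0], 5]]}}

```text
time_s: 6.55
eef_pos: [0.624, 0.0906, 0.0562]
ee_rot: [-179.4, -1.4, -7.2]
ft_force: [-0.6, 0.4, 0.6]
width: 0.0494
```

Emit:
{"method": "jog_arm", "body": {"targets": [[[0, 0, 2], [0, 0, 0], 5], [[0, 0, 4], [0, 0, 0], 6], [[0, 0, 4], [0, 0, 0], 7], [[0, 1, 4], [0, 0, 0], 8], [[0, 4, 2], [0, 0, 0], 8.5]]}}

```text
time_s: 7.05
eef_pos: [0.6202, 0.137, 0.2144]
ee_rot: [-179.6, -0.7, -7.5]
ft_force: [0.9, -0.7, 0.8]
width: 0.0786
```

Emit:
{"method": "jog_arm", "body": {"targets": [[[-3.2, 2.7, 0], [0, 0, 0.04], 8.5], [[-3.2, 2.7, 0], [0, 0, 0.04], 8.5], [[-3.2, 2.7, 0], [0, 0, 0.04], 8.5], [[-3.2, 2.7, 0], [0, 0, 0.04], 8.5], [[-3.2, 2.7, 0], [0, 0, 0.04], 8.5]]}}

```text
time_s: 7.55
eef_pos: [0.4591, 0.2769, 0.2175]
ee_rot: [-179.4, -1.1, 4.2]
ft_force: [0.4, 0.6, 0.5]
width: 0.0848
```

Emit:
{"method": "jog_arm", "body": {"targets": [[[-3.0, 2.4, 0], [0, 0, 0.02], 8.5], [[0, 0, 0], [0, 0, 0], 8.5], [[0, 0, 0], [0, 0, 0], 8.5]]}}

```text
time_s: 7.85
eef_pos: [0.4242, 0.3049, 0.2182]
ee_rot: [-179.3, -1.2, 5.8]
ft_force: [0.3, 0.2, -0.8]
width: 0.0853
```

Run:
```python
from h import *
d=shot('wrist','w3.png'); o=env.observe(); print(o['eef_pos'],o['ee_rot'],o['width'])
```

```text
[0.4244546  0.30481884 0.21831212] [-179.2781818    -1.14128381    5.77400709] 0.08487284977610646
```

View pics/w3.png

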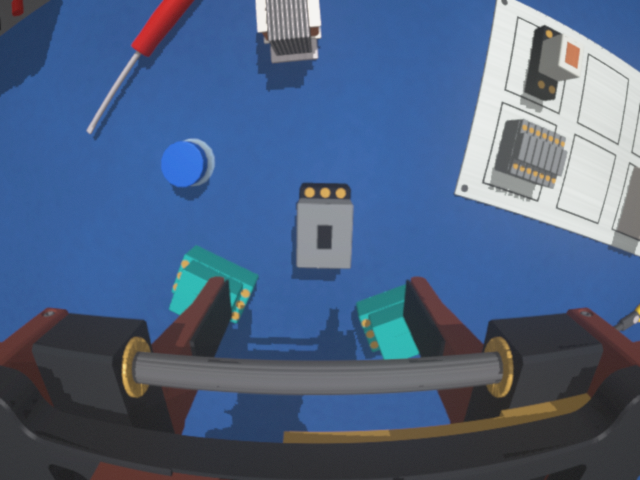

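The grey contactor's top spans about (296–352, 198–268), with its black rectangle at (325,237), and is nearly square with the view. The turquoise look-alikes at (213,284) and (390,325) sit nearer the robot.

Run:
```python
from h import *
d=load('wrist')
print('grey',wrect(d,(285,190,362,275),lambda h,s,v:(s<60)&(v>80),.066)); print('rect',wz(d,325,237,.066))
for b in [(165,240,262,330),(352,280,425,365)]:
  r=wrect(d,b,lambda h,s,v:(h>78)&(h<98)&(s>100),.05); print(r,cv2.boxPoints(r[0]).round(0).tolist())
for p in [(258,268),(358,300),(405,288),(196,247)]: print(p,wz(d,*p,.05).round(3))
```

```text
grey (((427.2961730957031, 301.3260192871094), (60.397796630859375, 45.041893005371094), 4.673346519470215), np.int32(3541))
rect [0.42360399 0.30003509 0.066     ]
(((355.40606689453125, 400.0982666015625), (71.22433471679688, 74.80099487304688), 70.21282196044922), np.int32(2886)) [[308.0, 379.0], [379.0, 354.0], [403.0, 421.0], [332.0, 446.0]]
(((337.2548522949219, 230.1548614501953), (79.5550765991211, 49.7646484375), 21.66801643371582), np.int32(2836)) [[291.0, 239.0], [309.0, 192.0], [383.0, 222.0], [365.0, 268.0]]
(258, 268) [0.385 0.355 0.05 ]
(358, 300) [0.364 0.263 0.05 ]
(405, 288) [0.38  0.222 0.05 ]
(196, 247) [0.398 0.414 0.05 ]
```

Emit:
{"method": "jog_arm", "body": {"targets": [[[0, -0.5, -3], [-0.01, 0.02, -0.02], 8], [[0, 0, -4], [0, 0, 0], 8], [[0, 0, -4], [0, 0, 0], 8], [[0, 0, -2], [0, 0, 0], 8], [[0, 0, 0], [0, 0, 0], 8]]}}

```text
time_s: 8.4
eef_pos: [0.4295, 0.2952, 0.0854]
ee_rot: [-179.7, -0.2, 4.1]
ft_force: [-0.1, 0.3, 1.1]
width: 0.0799
```

Emit:
{"method": "jog_arm", "body": {"targets": [[[-0.5, 0.5, -1.5], [0, 0, 0], 8], [[-0.1, 0, -1.5], [0, 0, 0], 8], [[-0.1, 0, -0.8], [0, 0, 0], 8], [[0, 0, 0], [0, 0, 0], 5]]}}

```text
time_s: 8.8
eef_pos: [0.4246, 0.2999, 0.0471]
ee_rot: [-179.7, -0.3, 3.9]
ft_force: [-0.1, 0.0, -0.4]
width: 0.0751
```

Emit:
{"method": "jog_arm", "body": {"targets": [[[0, 0, 0], [0, 0, 0], 4], [[0, 0, 0], [0, 0, 0], 3.5], [[0, 0, 0], [0, 0, 0], 3.5], [[0, 0, 0], [0, 0, 0], 3.5], [[0, 0, 0], [0, 0, 0], 3.5]]}}

```text
time_s: 9.3
eef_pos: [0.4257, 0.3009, 0.0497]
ee_rot: [-179.6, -0.6, 3.9]
ft_force: [0.4, -0.0, -3.0]
width: 0.0449
```

Emit:
{"method": "jog_arm", "body": {"targets": [[[0, 0, 1], [0, 0, 0], 3.5], [[0, 0, 4], [0, 0, 0], 3.5], [[0, 0, 4], [0, 0, 0], 3.5], [[0.5, -2, 3], [0, 0, -0.01], 3.5], [[1.1, -4, 0], [0, 0, -0.03], 3.5]]}}

```text
time_s: 9.8
eef_pos: [0.4382, 0.2411, 0.173]
ee_rot: [-179.7, -0.2, 1.9]
ft_force: [0.7, -0.9, -2.6]
width: 0.0448
```

Emit:
{"method": "jog_arm", "body": {"targets": [[[1.2, -4.2, 0], [0, 0, -0.03], 3.5], [[1.2, -4.2, 0], [0, 0, -0.03], 3.5], [[1.2, -4.2, 0], [0, 0, -0.03], 3.5], [[1.2, -4.2, 0], [0, 0, -0.03], 3.5], [[1.2, -4.2, 0], [0, 0, -0.03], 3.5]]}}

```text
time_s: 10.3
eef_pos: [0.499, 0.0247, 0.179]
ee_rot: [-179.6, -0.6, -6.7]
ft_force: [0.8, 0.6, -2.2]
width: 0.0452
```

Emit:
{"method": "jog_arm", "body": {"targets": [[[0, -1.5, 0], [0, 0, 0], 3.5], [[0, 0, 0], [0, 0, 0], 3.5]]}}

```text
time_s: 10.5
eef_pos: [0.4995, 0.0038, 0.1798]
ee_rot: [-179.7, -0.6, -7.2]
ft_force: [0.1, 0.5, -2.9]
width: 0.0447
```

Run:
```python
from h import *
d=shot('wrist','w4.png'); o=env.observe(); print(o['eef_pos'],o['ee_rot'],o['width'])
```

```text
[0.49950532 0.00469145 0.17972929] [-179.65574915   -0.64211364   -7.16361448] 0.0448331179423076
```

View pics/w4.png

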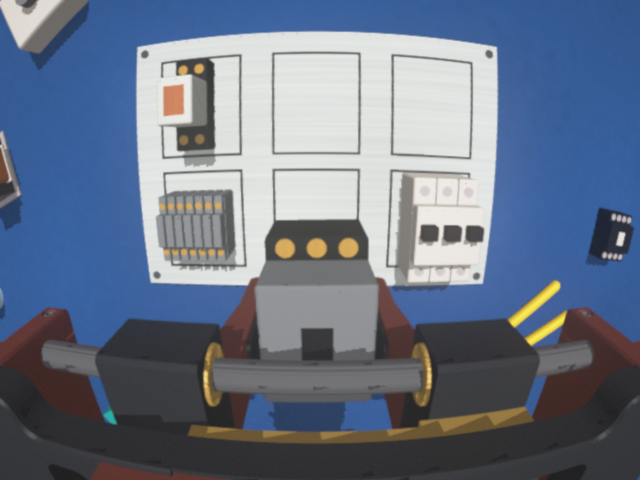

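All four plate corners are visible, at about (137,46), (497,46), (484,283) and (149,284). The relay stands square in the back-left field, with its copper patch at (174,101) and its socket at (178–214, 60–150). The contactor is held straight.

Run:
```python
from h import *
d=load('wrist')
Q=np.array([wz(d,*p,.004)[:2] for p in [(137,46),(497,46),(484,283),(149,284)]]); print(Q.round(4).tolist(),Q.mean(0))
ey=(Q[0]+Q[3]-Q[1]-Q[2]); print('yaw',np.degrees(np.arctan2(-ey[0],ey[1])),np.linalg.norm(ey)/2)
print('midback field',np.mean([wz(d,*p,.004)[:2] for p in [(273,54),(360,54),(360,154),(274,154)]],0))
print('midfront back corners',[wz(d,*p,.004)[:2] for p in [(274,170),(360,170)]])
print('rightback',np.mean([wz(d,*p,.004)[:2] for p in [(392,55),(472,63),(470,158),(391,155)]],0))
print('leftback',np.mean([wz(d,*p,.004)[:2] for p in [(162,63),(241,55),(240,154),(162,157)]],0))
print('relay copper',wz(d,174,101,.064), 'socket',np.mean([wz(d,*p,.026)[:2] for p in [(177,60),(212,60),(213,148),(177,148)]],0))
print('held front edge',wz(d,267,220,.1797-.0497+.036),wz(d,367,220,.1797-.0497+.036))
```

```text
[[0.6899, 0.146], [0.6487, -0.1777], [0.4247, -0.1506], [0.4637, 0.1767]] [ 0.55675083 -0.00140779]
yaw -7.027094377474348 0.3279903456882228
midback field [ 0.60577923 -0.00821007]
midfront back corners [array([0.5538235 , 0.03488439]), array([ 0.54477867, -0.03756801])]
rightback [ 0.59362694 -0.10739811]
leftback [0.61929155 0.09217241]
relay copper [0.61861625 0.09179731 0.064     ] socket [0.61947537 0.08949644]
held front edge [0.54399749 0.01960035 0.166     ] [ 0.53878562 -0.0224581   0.166     ]
```

Emit:
{"method": "jog_arm", "body": {"targets": [[[0.4, 0, -3], [0, 0.01, 0], 3.5], [[0, 0, -4], [0, 0, 0], 3.5], [[0, 0, -2.5], [0, 0, 0], 3.5], [[0, 0, 0], [0, 0, 0], 3.5]]}}

```text
time_s: 10.95
eef_pos: [0.5038, 0.0092, 0.0851]
ee_rot: [-179.6, -0.3, -6.9]
ft_force: [-0.1, -0.7, -2.5]
width: 0.0447
```

Emit:
{"method": "jog_arm", "body": {"targets": [[[0.1, -0.5, -1.2], [0, 0, 0], 3.5], [[-0.1, 0, -1.0], [0, 0, 0], 3.5], [[0, 0, -0.5], [0, 0, 0], 3.5], [[0, 0, 0], [0, 0, 0], 3.5]]}}

```text
time_s: 11.35
eef_pos: [0.5053, 0.0061, 0.0601]
ee_rot: [-179.5, -0.6, -6.7]
ft_force: [0.5, -0.3, -3.1]
width: 0.0451
```

Emit:
{"method": "jog_arm", "body": {"targets": [[[0, -0.1, -0.3], [0, 0, 0], 3.5], [[-0.1, 0, -0.3], [0, 0, 0], 3.5], [[0, 0, -0.1], [0, 0, 0], 3.5], [[0, 0, 0], [0, 0, 0], 3.5]]}}

```text
time_s: 11.75
eef_pos: [0.5055, 0.0049, 0.0549]
ee_rot: [-179.5, -0.8, -6.8]
ft_force: [-1.6, -0.3, -2.2]
width: 0.0452
```

Emit:
{"method": "jog_arm", "body": {"targets": [[[0, 0, -0.2], [0, 0, 0], 3.5], [[0, 0, -0.1], [0, 0, 0], 3.5], [[0, 0, 0], [0, 0, 0], 6.5], [[0, 0, 0], [0, 0, 0], 6.5], [[0, 0, 0], [0, 0, 0], 6.5]]}}

```text
time_s: 12.25
eef_pos: [0.5071, 0.0047, 0.0546]
ee_rot: [-179.5, -1.1, -6.8]
ft_force: [0.4, -0.1, -0.7]
width: 0.0641
```

Emit:
{"method": "jog_arm", "body": {"targets": [[[0, 0, 2], [0, 0, 0], 6.5], [[0, 0, 4], [0, 0, 0], 7], [[0, 0, 4], [0, 0, 0], 7], [[0, -1, 4], [0, 0, 0], 7], [[-0.3, -3, 1], [0, 0, 0], 7]]}}

```text
time_s: 12.75
eef_pos: [0.5013, -0.0334, 0.2058]
ee_rot: [-179.5, -0.7, -6.5]
ft_force: [0.2, -1.5, 0.9]
width: 0.0701
```

Emit:
{"method": "jog_arm", "body": {"targets": [[[-0.6, -4, 0], [0, 0, -0.02], 7], [[-0.6, -4, 0], [0, 0, -0.02], 7], [[-0.6, -4, 0], [0, 0, -0.02], 7], [[-0.6, -4, 0], [0, 0, -0.02], 7], [[-0.6, -4, 0], [0, 0, -0.02], 7]]}}

```text
time_s: 13.25
eef_pos: [0.472, -0.2389, 0.2112]
ee_rot: [-179.5, -1.3, -12.1]
ft_force: [-0.1, 0.0, -0.1]
width: 0.07
```

Emit:
{"method": "jog_arm", "body": {"targets": [[[-0.6, -4, 0], [0, 0, -0.02], 7], [[-0.4, -3, -2], [0, 0.01, 0], 7], [[0, 0, -1], [0, 0, 0], 7], [[0, 0, 0], [0, 0, 0], 7]]}}

```text
time_s: 13.65
eef_pos: [0.4598, -0.3166, 0.1802]
ee_rot: [-179.7, -0.9, -13.7]
ft_force: [-0.3, 1.0, -0.5]
width: 0.07
```

Run:
```python
from h import *
d=shot('wrist','w5.png'); o=env.observe(); print(o['eef_pos'],o['ee_rot'],o['width'])
```

```text
[ 0.4599409  -0.31642106  0.18070115] [-179.77246539   -0.87338915  -13.67297398] 0.06981922196250831
```

View pics/w5.png

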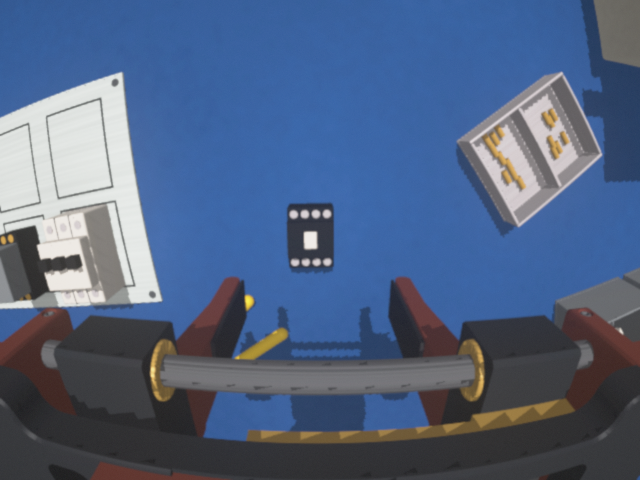

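The aux block's black outline spans (288–334, 204–268), with its white mark at (311,240). A pliers handle ends near (249,301), so I'll check finger clearance.

Run:
```python
from h import *
d=load('wrist')
r=wrect(d,(275,195,345,280),lambda h,s,v:(v<60),.022); print(r)
print('white',wz(d,311,240,.028)); 
print('screws',[wz(d,*p,.022)[:2].round(4) for p in [(294,214),(326,214),(327,262),(295,262)]])
print('pliers tip',wz(d,254,301,.01), wz(d,288,332,.01))
```

```text
Traceback (most recent call last):
  File "h.py", line 33, in wrect
    l,st=cv2.connectedComponentsWithStats(m)[1:3]; k=1+np.argmax(st[1:,4])
                                                       ~~~~~~~~~^^^^^^^^^^
ValueError: attempt to get argmax of an empty sequence
```

Run:
```python
from h import *
d=load('wrist'); print(d['color'][228,298:302].tolist())
print(wrect(d,(275,195,345,280),lambda h,s,v:(v<90),.022))
print('white',wz(d,311,240,.028)); 
print('screws',[wz(d,*p,.022)[:2].round(4) for p in [(294,214),(326,214),(327,262),(295,262)]])
print('pliers tip',wz(d,254,301,.01), wz(d,288,332,.01))
```

```text
[[68, 57, 54], [68, 58, 55], [68, 57, 54], [68, 58, 54]]
(((458.6558532714844, -309.3622131347656), (37.052494049072266, 54.17023849487305), 76.54132843017578), np.int32(1928))
white [ 0.45680562 -0.30998126  0.028     ]
screws [array([ 0.4799, -0.3012]), array([ 0.4737, -0.3266]), array([ 0.4333, -0.318 ]), array([ 0.4397, -0.2916])]
pliers tip [ 0.40776452 -0.24312009  0.01      ] [ 0.36925272 -0.26529338  0.01      ]
```

Emit:
{"method": "jog_arm", "body": {"targets": [[[-0.2, 0.7, -3], [0, 0.015, 0], 7], [[0, 0, -4], [0, 0, 0], 7], [[0, 0, -4], [0, 0, 0], 7], [[0, 0, -1], [0, 0, 0], 7], [[0, 0, 0], [0, 0, 0], 7]]}}

```text
time_s: 14.2
eef_pos: [0.4621, -0.3043, 0.0649]
ee_rot: [179.9, -0.7, -13.2]
ft_force: [-0.4, 0.1, -0.0]
width: 0.0704
```

Emit:
{"method": "jog_arm", "body": {"targets": [[[-0.5, -0.5, -1.5], [0, 0, 0], 7], [[0, 0, -1.2], [0, 0, 0], 7], [[0, 0, -0.5], [0, 0, 0], 7], [[0, 0, 0], [0, 0, 0], 7]]}}

```text
time_s: 14.6
eef_pos: [0.4597, -0.3107, 0.037]
ee_rot: [179.6, -1.1, -13.1]
ft_force: [-0.6, -1.4, -0.3]
width: 0.0699
```

Emit:
{"method": "jog_arm", "body": {"targets": [[[-0.2, 0.1, -0.5], [0, 0.01, 0], 7], [[0, 0, -0.2], [0, 0, 0], 5], [[-0.05, 0, -0.05], [0, 0, 0], 4], [[0, 0, -0.05], [0, 0, 0], 3], [[0, 0, -0.05], [0, 0, 0], 3]]}}

```text
time_s: 15.1
eef_pos: [0.4578, -0.3105, 0.0298]
ee_rot: [179.4, -0.7, -13.2]
ft_force: [0.6, 0.1, 0.4]
width: 0.0414
```

Emit:
{"method": "jog_arm", "body": {"targets": [[[0, 0, -0.05], [0, 0, 0], 3], [[0, 0, -0.05], [0, 0, 0], 3]]}}

```text
time_s: 15.3
eef_pos: [0.458, -0.3106, 0.0296]
ee_rot: [179.4, -0.7, -13.2]
ft_force: [-2.2, 1.5, 4.0]
width: 0.0377
```

Emit:
{"method": "jog_arm", "body": {"targets": [[[0, 0, 1.5], [0, 0, 0], 3], [[0, 0, 4], [0, 0, 0], 3], [[0, 0, 4], [0, 0, 0], 3], [[0, 1, 4], [0, 0, 0], 3], [[0, 4, 2], [0, 0, 0.02], 3]]}}

```text
time_s: 15.8
eef_pos: [0.4543, -0.2603, 0.1874]
ee_rot: [179.6, -0.3, -12.3]
ft_force: [-0.1, 0.9, -1.1]
width: 0.0376
```

Emit:
{"method": "jog_arm", "body": {"targets": [[[0.4, 4, 0], [0, 0, 0.02], 3], [[0.4, 4, 0], [0, 0, 0.02], 3], [[0.4, 4, 0], [0, 0, 0.02], 3], [[0.4, 4, 0], [0, 0, 0.02], 3], [[0, 0, 0], [0, 0, 0], 3]]}}

```text
time_s: 16.3
eef_pos: [0.4717, -0.0931, 0.1999]
ee_rot: [179.4, -1.2, -7.5]
ft_force: [0.1, -0.5, -1.9]
width: 0.0381
```

Run:
```python
from h import *
d=shot('wrist','w6.png'); o=env.observe(); print(o['eef_pos'],o['ee_rot'],o['width'])
```

```text
[ 0.47170527 -0.09498306  0.20001296] [179.35084658  -1.25721897  -7.54004387] 0.03791796538354599
```

View pics/w6.png

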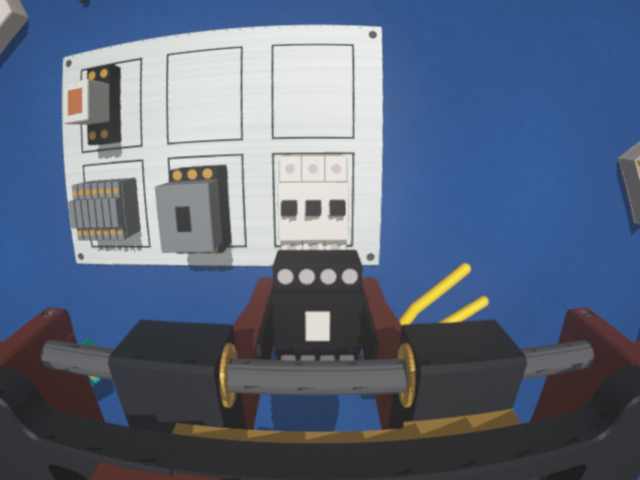

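The contactor stands in the front-middle field, with its black rectangle at (183,219). The aux block is held straight, with its white mark at (317,326) and its front screws at (285–350,277).

Run:
```python
from h import *
d=load('wrist')
print('contactor',wz(d,183,219,.070),'top corners',[wz(d,*p,.070)[:2].round(4).tolist() for p in [(161,180),(221,178),(219,251),(158,248)]])
print('aux white',wz(d,317.5,326,.1984), 'front edge', wz(d,274,252,.2-.0296+.022),wz(d,360,252,.2-.0296+.022))
```

```text
contactor [0.50429733 0.00575089 0.07      ] top corners [[0.5371, 0.018], [0.5305, -0.0303], [0.4753, -0.0183], [0.4842, 0.0328]]
aux white [ 0.47037516 -0.09322245  0.1984    ] front edge [ 0.50382409 -0.07937066  0.1924    ] [ 0.49911611 -0.11486767  0.1924    ]
```

Emit:
{"method": "jog_arm", "body": {"targets": [[[1.1, 3.3, 0], [0.005, 0.01, 0.005], 3], [[1.1, 3.3, 0], [0.005, 0.01, 0], 3], [[1.1, 3, -1], [0, 0, 0], 3], [[0, 0, -3], [0, 0, 0], 3], [[0, 0, -1.5], [0, 0, 0], 3]]}}

```text
time_s: 16.85
eef_pos: [0.5076, -0.0014, 0.1496]
ee_rot: [179.6, -0.6, -7.7]
ft_force: [-0.6, -0.4, -2.6]
width: 0.0377
```

Emit:
{"method": "jog_arm", "body": {"targets": [[[0, 0, -1], [0, 0, 0], 3], [[0, 0, 0], [0, 0, 0], 3]]}}

```text
time_s: 17.05
eef_pos: [0.5066, -0.0033, 0.1372]
ee_rot: [179.6, -0.4, -7.8]
ft_force: [-0.1, 0.0, -1.1]
width: 0.0379
```

Emit:
{"method": "jog_arm", "body": {"targets": [[[0, 0.7, -1], [0, 0, 0.01], 3], [[0, 0, -1], [0, 0, 0], 3], [[0, 0, -0.8], [0, 0, 0], 3], [[0, 0, -0.2], [0, 0, 0], 3], [[0, 0, 0], [0, 0, 0], 3]]}}

```text
time_s: 17.55
eef_pos: [0.5074, 0.0022, 0.1073]
ee_rot: [179.5, -0.6, -7.4]
ft_force: [-0.5, -0.2, -1.3]
width: 0.0378
```

Emit:
{"method": "jog_arm", "body": {"targets": [[[-0.1, 0.2, -0.4], [0, 0, 0], 3], [[0, 0, -0.2], [0, 0, 0], 3], [[0, 0, -0.1], [0, 0, 0], 3], [[0, 0, 0], [0, 0, 0], 3]]}}

```text
time_s: 17.95
eef_pos: [0.5067, 0.0044, 0.1007]
ee_rot: [179.6, -0.6, -7.4]
ft_force: [-0.1, -0.7, 0.2]
width: 0.0381
```

Emit:
{"method": "jog_arm", "body": {"targets": [[[0, 0, -0.15], [0, 0, 0], 3], [[0, 0, 0], [0, 0, 0], 5.5], [[0, 0, 0], [0, 0, 0], 5.5], [[0, 0, 0], [0, 0, 0], 5.5], [[0, 0, 0], [0, 0, 0], 5.5]]}}

```text
time_s: 18.45
eef_pos: [0.5074, 0.0043, 0.1003]
ee_rot: [179.6, -0.8, -7.4]
ft_force: [0.4, 0.8, -0.6]
width: 0.0548
```

Emit:
{"method": "jog_arm", "body": {"targets": [[[0, 0, 2], [0, 0, 0], 5.5], [[0, 0, 4], [0, 0, 0], 7], [[0, 1, 4], [0, 0, 0], 8], [[1, 4, 1], [0, 0, 0.02], 8.5], [[1, 4, 0], [0, 0, 0.03], 8.5]]}}

```text
time_s: 18.95
eef_pos: [0.5257, 0.0926, 0.2133]
ee_rot: [179.5, -0.6, -4.9]
ft_force: [0.2, -0.5, -0.9]
width: 0.0829
```

Emit:
{"method": "jog_arm", "body": {"targets": [[[1.3, 3.7, 0], [0, 0, 0.04], 8.5], [[1.3, 3.7, 0], [0, 0, 0.04], 8.5], [[1.3, 3.7, 0], [0, 0, 0.04], 8.5], [[1.3, 3.7, 0], [0, 0, 0.04], 8.5], [[1.3, 3.7, 0], [0, 0, 0.04], 8.5]]}}

```text
time_s: 19.45
eef_pos: [0.593, 0.2854, 0.2161]
ee_rot: [179.5, -0.9, 6.9]
ft_force: [0.9, -0.4, 0.7]
width: 0.0851
```

Emit:
{"method": "jog_arm", "body": {"targets": [[[1.3, 3.7, 0], [0, 0, 0.04], 8.5], [[1, 2.5, 0], [0, 0.01, 0], 8.5], [[0, 0, 0], [0, 0, 0], 8.5], [[0, 0, 0], [0, 0, 0], 8.5]]}}

```text
time_s: 19.85
eef_pos: [0.6163, 0.3551, 0.212]
ee_rot: [179.6, -0.1, 9.7]
ft_force: [-0.6, -0.3, 0.4]
width: 0.0852
```

Run:
```python
from h import *
d=shot('wrist','w7.png'); o=env.observe(); print(o['eef_pos'],o['ee_rot'],o['width'])
```

```text
[0.6160546  0.35482724 0.21172906] [ 1.79627828e+02 -1.11013731e-01  9.71026197e+00] 0.08478807557677673
```

View pics/w7.png

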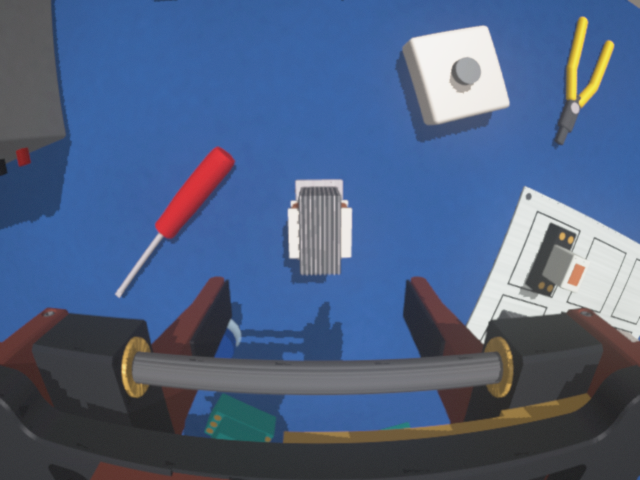

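The transformer is square with the jaws. Its core top spans (299–341, 187–276) and the winding flanges reach (289–352).

Run:
```python
from h import *
d=load('wrist')
C=np.array([wz(d,*p,.06)[:2] for p in [(300,187),(340,187),(341,275),(299,275)]]); print(C.round(4).tolist(),C.mean(0)); e=C[0]+C[1]-C[2]-C[3]; print(np.degrees(np.arctan2(e[1],e[0])),np.linalg.norm(e)/2)
```

```text
[[0.6507, 0.3733], [0.6561, 0.3423], [0.5835, 0.3277], [0.5776, 0.3625]] [0.61694486 0.35145654]
9.911924497503316 0.07398159433666865
```

Emit:
{"method": "jog_arm", "body": {"targets": [[[-0.1, -0.5, -3.5], [0, 0, 0], 8.5], [[0, 0, -4], [0, 0, 0], 8.5], [[0, 0, -4], [0, 0, 0], 8.5], [[0, 0, -2], [0, 0, 0], 8.5], [[0, 0, 0], [0, 0, 0], 8.5]]}}

```text
time_s: 20.4
eef_pos: [0.6149, 0.3429, 0.0785]
ee_rot: [179.7, -0.6, 9.3]
ft_force: [0.1, -0.7, -0.4]
width: 0.0852
```

Emit:
{"method": "jog_arm", "body": {"targets": [[[0.1, 0.8, -1.4], [0, 0, 0.01], 8.5], [[0, 0, -1.5], [0, 0, 0], 8.5], [[0, 0, -0.8], [0, 0.01, 0], 8.5], [[0, 0, 0], [0, 0, 0], 8.5]]}}

```text
time_s: 20.8
eef_pos: [0.6176, 0.3504, 0.0442]
ee_rot: [179.9, -0.4, 9.8]
ft_force: [-0.6, 0.0, 0.2]
width: 0.0849
```

Emit:
{"method": "jog_arm", "body": {"targets": [[[-0.2, 0, -0.4], [0, 0, 0], 7], [[0, 0, -0.05], [0, 0, 0], 5], [[0, 0, -0.05], [0, 0, 0], 4], [[0, 0, -0.05], [0, 0, 0], 4], [[0, 0, -0.05], [0, 0, 0], 4]]}}

```text
time_s: 21.3
eef_pos: [0.6167, 0.3513, 0.0407]
ee_rot: [180.0, -0.6, 9.8]
ft_force: [-1.4, 0.2, 0.3]
width: 0.05
```

Emit:
{"method": "jog_arm", "body": {"targets": [[[0, 0, -0.05], [0, 0, 0], 4], [[0, 0, -0.05], [0, 0, 0], 4]]}}

```text
time_s: 21.5
eef_pos: [0.6167, 0.3513, 0.0407]
ee_rot: [180.0, -0.6, 9.9]
ft_force: [-1.5, -0.3, 1.8]
width: 0.0503
```

Emit:
{"method": "jog_arm", "body": {"targets": [[[0, 0, 1.5], [0, 0, 0], 4], [[0, 0, 4], [0, 0, 0], 4], [[0, 0, 5], [0, 0, 0], 4], [[0, 0, 5], [0, 0, 0], 4], [[-0.2, -3, 1], [0, 0, -0.02], 4]]}}

```text
time_s: 22.0
eef_pos: [0.6093, 0.3213, 0.2036]
ee_rot: [179.8, 0.2, 8.9]
ft_force: [0.1, -1.7, -2.4]
width: 0.0498
```

Emit:
{"method": "jog_arm", "body": {"targets": [[[-0.2, -4.2, 0], [0, 0, -0.03], 4], [[-0.2, -4.2, 0], [0, 0, -0.03], 4], [[-0.2, -4.2, 0], [0, 0, -0.03], 4], [[-0.2, -4.2, 0], [0, 0, -0.03], 4], [[-0.2, -4.2, 0], [0, 0, -0.03], 4]]}}

```text
time_s: 22.5
eef_pos: [0.5982, 0.1075, 0.2102]
ee_rot: [179.9, -0.2, 0.3]
ft_force: [0.4, -1.1, -3.5]
width: 0.0499
```

Emit:
{"method": "jog_arm", "body": {"targets": [[[-0.2, -4.2, 0], [0, 0, -0.03], 4], [[-0.2, -4.2, 0], [0, 0, -0.03], 4], [[-0.2, -4.2, 0], [0, 0, -0.03], 4], [[-0.2, -4, 0], [0, 0, -0.03], 4], [[0, 0, 0], [0, 0, 0], 4]]}}

```text
time_s: 23.0
eef_pos: [0.5872, -0.0704, 0.2117]
ee_rot: [179.7, -0.2, -7.2]
ft_force: [-0.2, 1.0, -3.7]
width: 0.0495
```

Emit:
{"method": "jog_arm", "body": {"targets": [[[0.7, -3.6, 0], [0, 0, 0], 4], [[0, 0, -3], [0, 0, 0], 4], [[0, 0, -4], [0, 0, 0], 4], [[0, 0, -3.5], [0, 0, 0], 4], [[0, 0, 0], [0, 0, 0], 4]]}}

```text
time_s: 23.5
eef_pos: [0.594, -0.1075, 0.107]
ee_rot: [179.8, -0.4, -7.3]
ft_force: [-1.0, -0.5, -4.9]
width: 0.0499
```

Emit:
{"method": "jog_arm", "body": {"targets": [[[0, 0, -2.5], [0, 0, 0], 4], [[0, 0, -2], [0, 0.005, 0], 4], [[0, 0, -0.8], [0, 0, 0], 4], [[0, 0, -0.2], [0, 0, 0], 4], [[0, 0, 0], [0, 0, 0], 4]]}}

```text
time_s: 24.0
eef_pos: [0.5968, -0.1059, 0.0573]
ee_rot: [179.8, -0.5, -7.2]
ft_force: [0.6, -0.5, -3.6]
width: 0.0502
```

Emit:
{"method": "jog_arm", "body": {"targets": [[[-0.1, -0.1, -0.6], [0, 0, 0], 4], [[-0.1, 0, -0.4], [0, 0, 0], 4], [[0, 0, -0.2], [0, 0, 0], 4], [[0, 0, 0], [0, 0, 0], 4]]}}

```text
time_s: 24.4
eef_pos: [0.5965, -0.1074, 0.0483]
ee_rot: [179.7, -0.8, -7.2]
ft_force: [-0.7, -0.1, -3.8]
width: 0.0499
```

Emit:
{"method": "jog_arm", "body": {"targets": [[[-0.1, 0, -0.3], [0, 0, 0], 4], [[0, 0, -0.15], [0, 0, 0], 4], [[0, 0, 0], [0, 0, 0], 4]]}}

```text
time_s: 24.7
eef_pos: [0.5958, -0.1076, 0.0449]
ee_rot: [179.7, -0.9, -7.2]
ft_force: [-0.0, 0.5, -3.1]
width: 0.05
```

Emit:
{"method": "jog_arm", "body": {"targets": [[[0, 0, -0.1], [0, 0, 0], 4], [[0, 0, 0], [0, 0, 0], 7], [[0, 0, 0], [0, 0, 0], 7], [[0, 0, 0], [0, 0, 0], 7], [[0, 0, 0], [0, 0, 0], 7]]}}

```text
time_s: 25.2
eef_pos: [0.5976, -0.108, 0.0468]
ee_rot: [179.7, -1.2, -7.2]
ft_force: [0.2, -0.6, -0.3]
width: 0.0698
```

Emit:
{"method": "jog_arm", "body": {"targets": [[[0, 0, 2], [0, 0, 0], 7], [[0, 0, 4], [0, 0, 0], 7], [[0, 0, 5], [0, 0, 0], 7], [[-2, 0, 5], [0, 0, 0], 7], [[-4, 0, 3], [0, 0, 0], 7]]}}

```text
time_s: 25.7
eef_pos: [0.5354, -0.1068, 0.2304]
ee_rot: [179.8, -0.4, -7.1]
ft_force: [-0.1, -0.3, 1.1]
width: 0.0701
```

Emit:
{"method": "jog_arm", "body": {"targets": [[[-3, 2, 1], [0, 0, 0], 7], [[-3, 2, 1], [0, 0, 0], 7], [[-2, 2, 0], [0, 0, 0], 7], [[-1, 2, 0], [0, 0, 0], 7], [[0, 0, 0], [0, 0, 0], 7]]}}

```text
time_s: 26.2
eef_pos: [0.4413, -0.0258, 0.2618]
ee_rot: [179.7, -1.4, -7.3]
ft_force: [0.3, -0.6, 0.1]
width: 0.07
```

Run:
```python
from h import *
d=shot('wrist','w8.png'); s=shot('scene'); cv2.imwrite('pics/s8.png',cv2.resize(s['color'][215:345,190:400],None,fx=3,fy=3,interpolation=cv2.INTER_CUBIC)); o=env.observe(); print(o['eef_pos'],o['ee_rot'],o['width'])
```

```text
[ 0.44215536 -0.02728281  0.26098858] [179.67207771  -1.37343543  -7.33714154] 0.07032365076595858
```

View pics/w8.png

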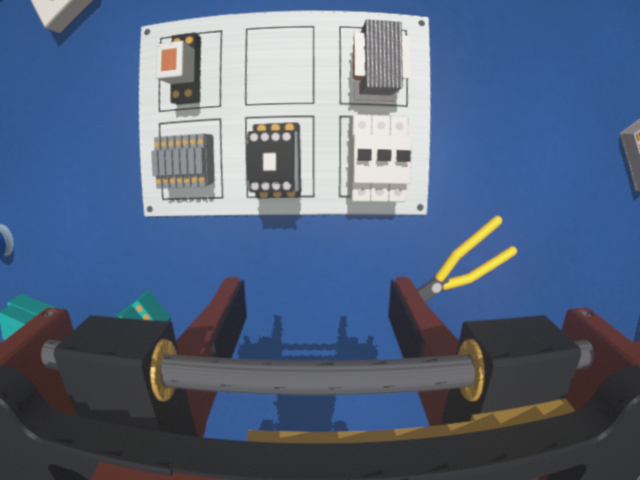

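View pics/s8.png

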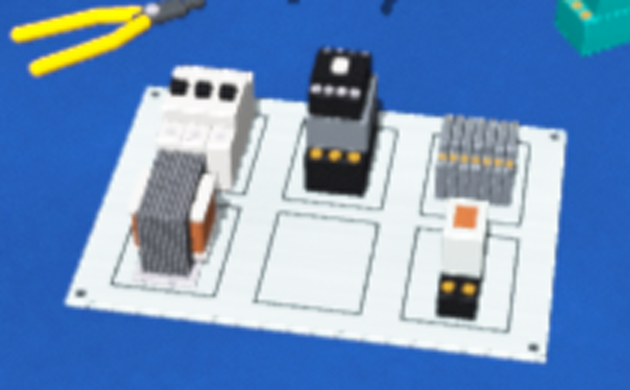

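Both views show all four parts upright in their fields and clear of the gripper. In the wrist view the relay's copper patch is at (169,60), the aux block's white mark at (270,162) and the transformer's core top at about (366–402, 21–90). Now the numeric check.

Run:
```python
from h import *
d=load('wrist'); S=load('scene')
Q=np.array([wz(d,*p,.004)[:2] for p in [(141,26),(430,16),(428,215),(142,215)]]); c=Q.mean(0)
ey=Q[0]+Q[3]-Q[1]-Q[2]; y=np.arctan2(-ey[0],ey[1]); R=np.array([[np.cos(y),np.sin(y)],[-np.sin(y),np.cos(y)]])
print('plate',c,np.degrees(y),np.linalg.norm(ey)/2)
c2=np.array([.5575,-.001])
def P(n,X): print(n,(R@(X[:2]-c)*1000).round(1),(R@(X[:2]-c2)*1000).round(1))
P('relay',wz(d,169,60,.064)); P('aux',wz(d,270,162,.098))
P('transf',np.mean([wz(d,*p,.064) for p in [(366,21),(402,22),(401,93),(366,90)]],0))
f=lambda u,v:(190+u/3,215+v/3)
print('scene:'); P('relay',toz(S,*f(466,217),.064)); P('aux',toz(S,*f(340,66),.098))
P('contactor base far edge',np.mean([toz(S,*f(306,189),.004),toz(S,*f(368,193),.004)],0)); P('transf foot far edge',np.mean([toz(S,*f(132,280),.006),toz(S,*f(195,287),.006)],0)); P('relay far edge',np.mean([toz(S,*f(438,313),.004),toz(S,*f(476,318),.004)],0))
```

```text
plate [ 0.55736881 -0.00165933] -7.269771690150589 0.32908210019728706
relay [ 49.1 100.6] [ 49.1 100. ]
aux [-52.1  -0.9] [-52.2  -1.6]
transf [  46.3 -100.3] [  46.3 -101. ]
scene:
relay [ 50.9 102.9] [ 50.9 102.3]
aux [-49.3   1.7] [-49.4   1.1]
contactor base far edge [-20.1   4.3] [-20.1   3.6]
transf foot far edge [ 89.1 -97.6] [ 89.1 -98.3]
relay far edge [ 84.7 103.2] [ 84.7 102.6]
```

All parts are well inside the tolerances and the gripper is clear, so I'm handing in.

```bash
python3 -c "
from workcell import env
print(env.finish_job())"
```

```text
the job is handed in; nothing more can be done
None
```

I placed all four parts on the plate, let go of them and handed the job in at about 26 s of the 125 s allowed. The hand-in gave no verdict.

Last checks, in the plate's frame from the wrist and scene views; all of these are inside the limits:

| Part | Field centre (x, y), mm | Measured (x, y), mm |
|---|---|---|
| Relay, behind the terminal strip | (50, 100) | about (50, 101) |
| Transformer, behind the breaker | (50, -100) | about (46, -100) from the wrist view; about 50 in x from its foot edge in the scene view |
| Contactor, between breaker and terminal strip | (-50, 0) | between -54 and -57 in x, up to 4 in y (see below) |
| Auxiliary block, on the contactor | (-50, 0) | about (-51, 0) |

- **Uprightness and angle:** the last pictures show all four parts upright. I set each one down with the jaws within about 1° of the plate's angle.
- **Where the checks disagreed:** the contactor's top mark put it at about -54 mm in x. Its base edge in the coarse scene view suggested about -57 mm, but that kind of reading came out about 3 mm low on the relay. Even at -57 mm it is within the 13 mm limit, and the auxiliary block's offset on it is roughly 2–6 mm against 10 mm.

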